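Roll the rinsed glaze pot over onto its mouth to drain

TASK

The steel glaze pot has been rinsed and stands mouth-up at one end of the rubber draining mat. It is slippery, so do not lift it off the mat: tip it onto its side first, let it lie, then tip it on over its rim until it stands flat mouth-down on the mat, wholly on it. Push gently, for the thin steel dents, do not throw or bang it about, and leave the cup, jar, mould and brush where they are.

Things in the scene. Friction and masses are not known exactly. Their poses are not given: they have to be found in the camera images.
- pot: The open round steel pot, 100 mm tall, mass about 0.3 to 0.6 kg. Body 96 mm outer diameter with a 4 mm wall and a flat closed 4 mm bottom; a rolled rim, 104 mm outer and 88 mm inner diameter, takes up the top 12 mm. Too wide to grip across. Origin: centre of the outside of the bottom; z points out of the mouth (z up = mouth-up, z down = mouth-down). It starts mouth-up at one end of the mat. Tipping it takes a push of about 2 to 4 N.
- pot_mid (a point): The middle of the pot, on its axis, 50 mm from the bottom (and 50 mm from the mouth). It is 58 mm above the table when the pot stands either way up, about 58 mm when it lies on its side on the mat, and 80 mm when it balances on an edge. The centre of mass lies on the axis within 10 mm of it.
- mat: Flat black rubber mat fixed to the table, 200 (its x) by 540 (its y, roughly crosswise) by 8 mm. Origin: centre of its underside. Pot near one y end, cup near the other; which varies. Friction with the pot 0.7 to 1.2: pushed level near its top edge the pot tips over its foot (lying: over its rim) and past 45 degrees falls over by itself; pushed at half height it slides. Each tip moves it about 100 mm.
- cup: Bystander: white ceramic cup standing mouth-down near the other end of the mat, 68 mm diameter at its rim, 82 mm tall. Origin: centre of its underside as it stands, on the mat's top.
- jar: Bystander: lidded jar, 68 mm diameter, 100 mm tall, on the table beyond the mat. Origin: centre of its underside.
- mould: Bystander: plaster mould block, 94 by 114 by 56 mm, on the table beyond the mat. Origin: centre of its underside.
- brush: Bystander: flat glazing brush lying on the table beyond the mat, 200 mm long, 42 mm wide at most and 20 mm high, roughly crosswise. Origin: on the table under its middle.
There are look-alikes about, which are no part of the job. Of the things like the pot, leave any that is purple or turquoise; of the rest the smaller one is meant.

How it is judged:
By the outcome, as a careful person would: the job done as asked, in the order asked, and still so for the second after the job is handed in, with the robot touching nothing.
It also fails if it takes over 54 s, if anything falls off the work surface, if the arm or the gripper's body presses on something with over 40 N, if the wrist force passes 120 N, or if a joint passes its speed limit or range.

ROBOT

A 6-joint arm with a two-finger parallel gripper is mounted at the origin on the work surface. World frame = base frame: x ahead of the robot, y to its left, z up, the work surface at z = 0. Lengths are in m, angles in rad, forces in N, time in s.
With the tool pointing down it reaches from about 0.275 to 0.775 m from the base axis. Payload 14.6 kg.
Tool frame: the origin (TCP) lies on the centre line of the jaws, within the pads' length; the fingertips stand 22 mm ahead of it and the grasp point (between the pads) lies 3 mm ahead of it; z points along the fingers, y is the direction in which the jaws open and shut (so a half turn about z gives the same grasp; the last joint's range is limited). The gripper opens to 85 mm and grips with 20 to 120 N. Pads are 22 mm wide; open, the fingers measure 114 mm over their backs; the gripper's body (76 mm by 85 mm) begins 54 mm behind the grasp point. The pads swing forward as they close: fully open they stand 13 mm farther back than shut.
Start: joints at [-1.343, 0.263, -0.048, 1.259, 0, 1.415], TCP at [0.196, -0.487, 0.253] pointing down, gripper open.
Joint ranges: [-2.65, 2.65], [-0.89, 1.7], [-1.18, 1.37], [-2.13, 2.11], [-1.35, 1.29], [-3.14, 3.14]. Speed limits (rad/s): [1.89, 1.89, 2.57, 2.79, 3.14, 3.14].

INTERFACE

Orientations are given as a 3x3 rotation matrix whose columns are the frame's x, y, z axes.
In Python, from rig import robot gives the robot as it stands.
- The arm moves only by the tool play_rows, never from a script. Its argument "series" is a list of rows, each an object of numbers: "dx", "dy", "dz": the shift along the world's x, y, z in cm; "roll": the turn about the world's z in degrees. In form: [{"dx": .., "dy": .., "dz": .., "roll": ..}, ...]. A call has 1 to 12 rows; each row is the pose to reach, as a shift and turn from the pose commanded when the call began; what a row does not reach only later rows make up. A row lasts 1/10 s, in which the tool goes at most 50 mm and 8.59 degrees, less where a joint would pass 70% of its speed; a pose out of reach is approached as far as the arm can. A call with a gripper value outside its range is refused whole. "hand" is the gripper command: -1 is shut, 1 is fully open, values between are in proportion, set as the call begins (left out, the last holds). The fingers move at their own pace and stop on an object; the grip force is fixed at half the most. Time passes only in rows, so rows that repeat a pose let the fingers close. It gives the time, the measured TCP pose, the force and the opening at its end, in the units of the state.
- robot.get_obs(): the state, without advancing time (a new reading comes with each control period).
- robot.camera(name): name is "scene" or "top"; returns the picture (480x640x3 uint8, red, green, blue); there is no depth.
- robot.camera_info(name): a dict with "fov_y" (degrees; the focal length in pixels is half the picture's height over the tangent of half this angle, whatever the lens; pixels are square), "cx", "cy" (the principal point, pixels), "D" ([k1, k2, p1, p2, k3] as OpenCV has them; the pictures are not rectified), "R" (3x3) and "t" (3): a world point X has camera coordinates R X + t. Camera axes: x right, y down, z forward; pixel columns grow to the right and rows downward; lengths in m; the calibration is good to about 2 mm. A picture is of the moment at which its call begins. camera_info takes no time and is no camera call.
- robot.job_done(): hands the job in, once; it reports no verdict.
Trained networks look in the newest picture that a camera, given by its name, has taken for a name from the list of things; names that differ only in an ending like _2 or _b are one class to them, and where a whole thing is asked for, a point or a joint stands for the part that bears it (a point fixed in the world has none). Each returns a list of dicts, best first, with "conf" (0 to 1); they miss things now and then, are a little off and sometimes report something else, mostly with a low value. They report only what shows in the picture. A call takes as long as a camera call. They do not tell look-alikes from the thing itself.
- robot.masks_of(camera, target): "region" (480x640 bool, what is visible of it) and "uv" ([column, row] in pixels, amid what is visible of it).
The state is a dict: "t": time; "joints": joint angles; "qd": joint speeds; "tau": joint torques, N m; "eef_pos": TCP position; "orientation": TCP orientation; "contact_force": force on the tool from outside, world axes, zero at the start; "moment": the same for the moment, N m; "finger_gap": finger opening in m.
Only numpy, scipy, OpenCV 4.12 (cv2) and the standard library are available. Lean on these libraries where they do the work, as an engineer would, in place of code of your own. Each camera call takes 0.05 s, during which the arm holds its last target.

## Working session

There is one attempt and no reset: what is moved stays moved. The work goes in short steps, Python scripts to look and compute and a tool call to move; the robot and the scene stay as the last step left them, time stands still between calls to the robot, and variables do not carry over. Pictures are saved under pics/ and viewed, and the job is handed in when it is done.

Besides the shell and the picture viewer there is one more tool, called by a JSON object that holds its "api" and its "payload", one argument or row to a line. play_rows: Moves the arm, as the interface text tells. Its arguments: {"type":"object","properties":{"series":{"type":"array","items":{"type":"object","properties":{"dx":{"type":"number"},"dy":{"type":"number"},"dz":{"type":"number"},"roll":{"type":"number"}}}},"hand":{"type":"number"}},"required":["series"]}

```bash
ls; mkdir -p pics
python3 - <<'E'
from rig import robot
import cv2,json
for n in("scene","top"):
    im=robot.camera(n); cv2.imwrite(f"pics/{n}0.png",im[:,:,::-1])
    i=robot.camera_info(n); print(n,i)
    for t in("pot","mat","cup"):
        for m in robot.masks_of(n,t): print(t,round(m["conf"],2),m["uv"],m["region"].sum())
o=robot.get_obs(); print(o)
E
```

```text
pics
scene {'fov_y': 45.01285520589996, 'cx': 327.14494525746125, 'cy': 243.56280156347478, 'D': array([-0.169942,  0.      ,  0.      ,  0.      ,  0.      ]), 'R': array([[-0.34910534,  0.93707413, -0.00418782],
       [ 0.75253634,  0.27768746, -0.59714214],
       [-0.55840354, -0.211617  , -0.80212451]]), 't': array([ 0.33317009, -0.36634956,  1.5679716 ])}
pot 0.9 [171.1, 200.2] 5015
pot 0.84 [282.8, 150.9] 3617
pot 0.64 [241.7, 200.0] 2372
pot 0.58 [334.3, 209.6] 2505
mat 0.79 [416.8, 269.6] 15866
mat 0.51 [253.3, 304.4] 2776
cup 0.77 [492.7, 287.7] 1168
cup 0.48 [255.8, 305.0] 2805
top {'fov_y': 56.54272519068748, 'cx': 317.3305645515818, 'cy': 236.86161506206196, 'D': array([-0.06439932,  0.        ,  0.        ,  0.        ,  0.        ]), 'R': array([[ 0.0168456 , -0.99981272,  0.00952636],
       [-0.99630385, -0.0175876 , -0.08407923],
       [ 0.08423103, -0.00807478, -0.99641353]]), 't': array([-0.14930965,  0.59665184,  1.06511613])}
pot 0.96 [325.1, 277.4] 1665
pot 0.84 [413.0, 265.0] 1765
pot 0.8 [476.5, 230.1] 4188
pot 0.79 [398.6, 337.4] 3098
pot 0.49 [355.7, 172.
[... 167 characters left out ...]
   5.38842634e-06,  1.41550972e+00]), 'qd': array([-2.88627206e-04,  3.21281260e-04,  2.26872371e-03, -4.24557347e-04,
        6.69738246e-04, -2.10971742e-05]), 'tau': array([-2.61793728e-03, -6.36882019e+01,  3.84454572e+01,  3.72418697e-03,
       -1.48495960e-04, -4.80434593e-06]), 'eef_pos': array([ 0.1960931 , -0.48697389,  0.25321209]), 'orientation': array([[ 9.27623375e-01,  3.73516898e-01, -3.27837012e-05],
       [ 3.73516898e-01, -9.27623361e-01,  1.65492302e-04],
       [ 3.14032444e-05, -1.65759794e-04, -9.99999986e-01]]), 'contact_force': array([-0.5471271 ,  0.3207891 ,  0.27454156]), 'moment': array([ 0.00720539, -0.01668138, -0.02050134]), 'finger_gap': 0.08540231460860986}
```

View pics/scene0.png

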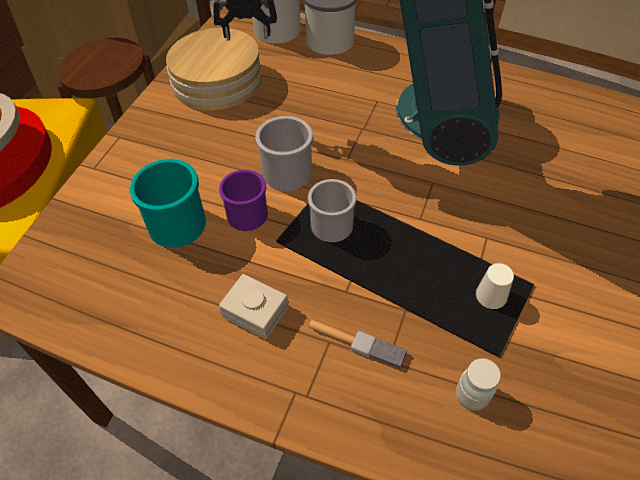

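View pics/top0.png

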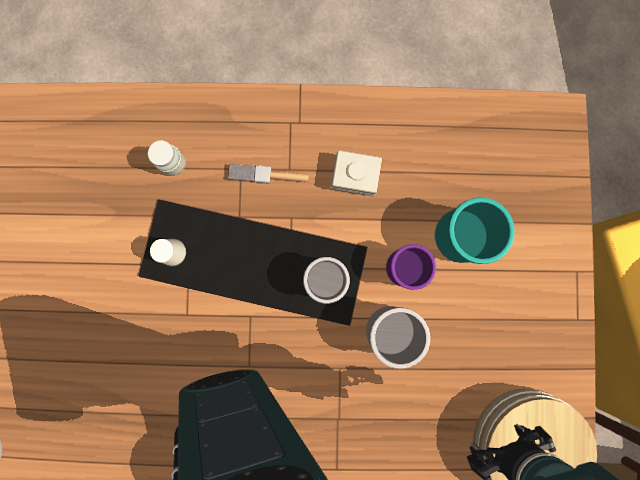

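The four pot-like things are: turquoise at scene (170,200) / top (478,230), purple (243,200) / (412,267), large grey (285,153) / (400,338), and small grey (332,210) / (326,280). The small grey one is meant: it isn't purple or turquoise, it's the smaller of the greys, and it stands on the mat. I'll measure it and crop to confirm.

```bash
cat > h.py <<'E'
from rig import robot
import cv2,numpy as np
def K(i):
    f=240/np.tan(np.radians(i["fov_y"])/2); return np.array([[f,0,i["cx"]],[0,f,i["cy"]],[0,0,1]])
def plane(n,uv,z):
    i=robot.camera_info(n); p=cv2.undistortPoints(np.array(uv,float).reshape(-1,1,2),K(i),i["D"]).reshape(-1,2)
    d=np.c_[p,np.ones(len(p))]@i["R"]; c=-i["R"].T@i["t"]
    return c+d*((z-c[2])/d[:,2])[:,None]
def proj(n,X):
    i=robot.camera_info(n); r,_=cv2.Rodrigues(i["R"])
    return cv2.projectPoints(np.array(X,float).reshape(-1,1,3),r,i["t"],K(i),i["D"])[0].reshape(-1,2)
E
python3 - <<'E'
from h import *
np.set_printoptions(precision=4,suppress=True)
im=cv2.imread("pics/top0.png"); g=cv2.cvtColor(im,cv2.COLOR_BGR2GRAY)
print("mat",plane("top",[(157,200),(366,247),(351,325),(139,276)],.008))
print("mat scene",plane("scene",[(278,240),(499,354),(533,287)],.008))
# rim ellipses (outer extents) by eye: left,right,top,bottom
for nm,uv,z in [("pot",[(303,280),(350,280),(326.5,257),(326.5,303)],.108),("bigpot",[(370,338),(430,338),(400,308),(400,368)],.14),("purple",[(387,267),(436,267),(411,244),(411,290)],.1),("cup top",[(150,251),(172,251)],.09),("wood",[(473,450),(596,450)],.1)]:
    P=plane("top",uv,z); print(nm,P[:,:2].mean(0),np.linalg.norm(P[0]-P[1]),np.linalg.norm(P[2:][0]-P[-1]))
print("scene pot rim",plane("scene",[(309,197),(355,197),(332,181),(332,212)],.108).mean(0))
print("scene big rim",plane("scene",[(257,139),(313,139),(285,119),(285,160)],.14).mean(0))
print("mould",plane("top",[(335,150),(382,158),(376,195),(331,188)],.056), "brush",plane("top",[(228,172),(308,178)],.01))
a=cv2.resize(im[230:380,250:450],None,fx=4,fy=4); cv2.imwrite("pics/c0.png",a)
E
```

```text
mat [[ 0.6866  0.2658  0.008 ]
 [ 0.5775 -0.2605  0.008 ]
 [ 0.3852 -0.2254  0.008 ]
 [ 0.4953  0.3022  0.008 ]]
mat scene [[ 0.5776 -0.2576  0.008 ]
 [ 0.6866  0.2637  0.008 ]
 [ 0.5048  0.3045  0.008 ]]
pot [ 0.4955 -0.1606] 0.10549144804417344 0.10286951142578052
bigpot [ 0.3732 -0.3206] 0.13060415059953134 0.12866710088511388
purple [ 0.5279 -0.3535] 0.11246185575508007 0.10459584930676297Traceback (most recent call last):
  File "<stdin>", line 8, in <module>
IndexError: index 0 is out of bounds for axis 0 with size 0
```

Run:
```python
from h import *
np.set_printoptions(precision=4,suppress=True)
im=cv2.imread("pics/top0.png")
for nm,uv,z in [("cup top",[(150,251),(172,251)],.09),("wood",[(473,450),(596,450)],.1)]:
    P=plane("top",uv,z); print(nm,P[:,:2].mean(0),np.linalg.norm(P[0]-P[1]))
for nm,uv,z in [("pot",[(309,197),(355,197),(332,181),(332,212)],.108),("big",[(257,139),(313,139),(285,119),(285,160)],.14),("purple",[(220,187),(267,187),(243,172),(243,203)],.1)]:
    print("scene rim",nm,plane("scene",uv,z).mean(0))
# cross check: base front edge of big pot + heights
print("mould",plane("top",[(335,150),(382,158),(376,195),(331,188)],.056), "brush",plane("top",[(228,172),(308,178)],.01))
a=cv2.resize(im[230:380,250:450],None,fx=4,fy=4)
c=np.array([.4955,-.1606]);t=np.linspace(0,6.3,60)
for r,z,col in((.052,.108,(0,255,0)),(.048,.008,(0,0,255))):
    q=proj("top",np.c_[c[0]+r*np.cos(t),c[1]+r*np.sin(t),0*t+z]); q=((q-[250,230])*4+1.5).astype(int); cv2.polylines(a,[q],True,col,1)
cv2.imwrite("pics/c0.png",a)
```

```text
cup top [0.5546 0.2213] 0.05137788731020479
wood [ 0.1154 -0.6418] 0.290932066676164
scene rim pot [ 0.4975 -0.1586  0.108 ]
scene rim big [ 0.3977 -0.3084  0.14  ]
scene rim purple [ 0.5318 -0.3537  0.1   ]
mould [[ 0.8086 -0.178   0.056 ]
 [ 0.7912 -0.2923  0.056 ]
 [ 0.7    -0.278   0.056 ]
 [ 0.7149 -0.1696  0.056 ]] brush [[ 0.7603  0.0884  0.01  ]
 [ 0.7483 -0.1132  0.01  ]]
```

View pics/c0.png

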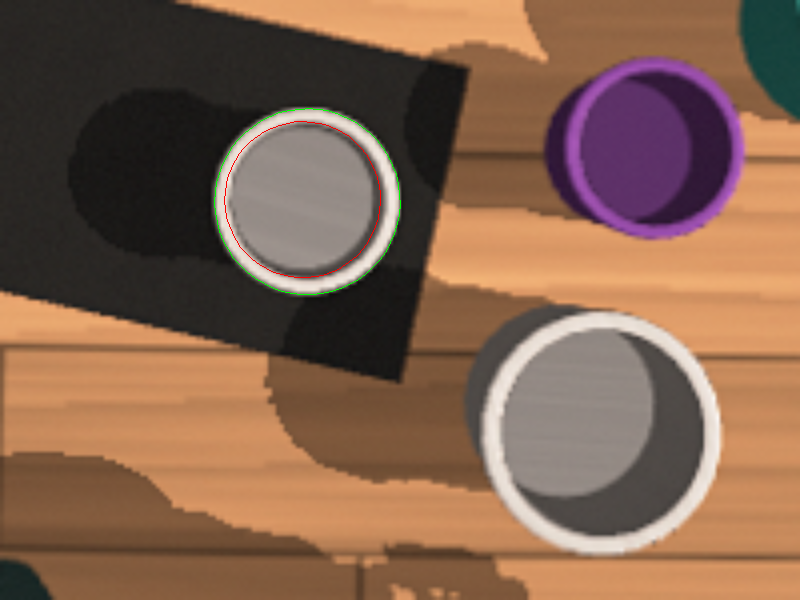

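The overlay fits the pot rim at (0.497, -0.160): the small grey pot, mouth-up on the mat. I'll go to a point behind it at safe height, with the jaws partly open along the mat's x.

{"api": "play_rows", "payload": {
  "hand": -0.06,
  "series": [
    {"dx": 2.5, "dy": 2.2, "dz": 0.5, "roll": 5},
    {"dx": 5, "dy": 4.4, "dz": 1, "roll": 10},
    {"dx": 7.5, "dy": 6.5, "dz": 1, "roll": 15},
    {"dx": 10, "dy": 8.7, "dz": 1, "roll": 20},
    {"dx": 12.6, "dy": 10.8, "dz": 1, "roll": 25},
    {"dx": 15.2, "dy": 13, "dz": 1, "roll": 30},
    {"dx": 17.8, "dy": 15.2, "dz": 1, "roll": 35},
    {"dx": 20.4, "dy": 17.5, "dz": 1, "roll": 41},
    {"dx": 23.2, "dy": 20, "dz": 1, "roll": 47},
    {"dx": 26, "dy": 22.5, "dz": 1, "roll": 52},
    {"dx": 28.3, "dy": 24.4, "dz": 1, "roll": 56.4},
    {"dx": 28.3, "dy": 24.4, "dz": 1, "roll": 56.4}
  ]
}}

```text
t: 1.6
eef_pos: [0.4811, -0.2409, 0.263]
orientation: [[0.197, 0.98, 0.0], [0.98, -0.197, 0.001], [0.001, 0.0, -1.0]]
contact_force: [-0.8, 0.6, 0.7]
finger_gap: 0.0402
```

Run:
```python
from h import *
np.set_printoptions(precision=4,suppress=True)
for n in("scene","top"):
    cv2.imwrite(f"pics/{n}1.png",robot.camera(n)[:,:,::-1])
o=robot.get_obs(); print({k:o[k] for k in("t","joints","eef_pos","orientation","contact_force","finger_gap")})
```

```text
{'t': 1.7, 'joints': array([-0.6203,  0.2818,  0.005 ,  1.2944, -0.0002,  1.1535]), 'eef_pos': array([ 0.4793, -0.2426,  0.2631]), 'orientation': array([[ 0.2016,  0.9795, -0.0004],
       [ 0.9795, -0.2016,  0.    ],
       [-0.    , -0.0004, -1.    ]]), 'contact_force': array([-0.4229,  0.2423, -0.7466]), 'finger_gap': 0.04016887307194906}
```

View pics/scene1.png

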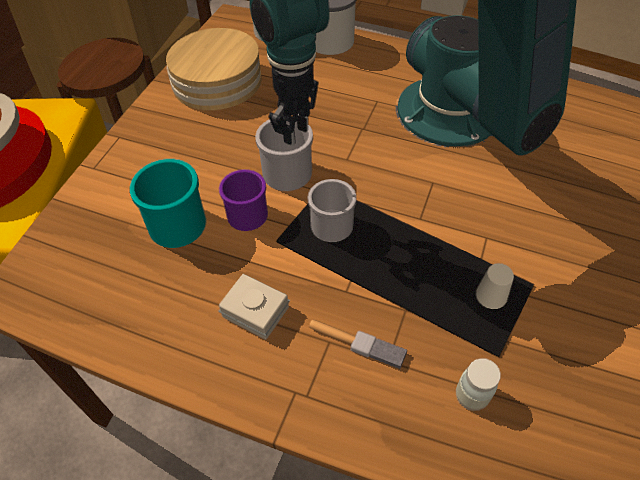

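View pics/top1.png

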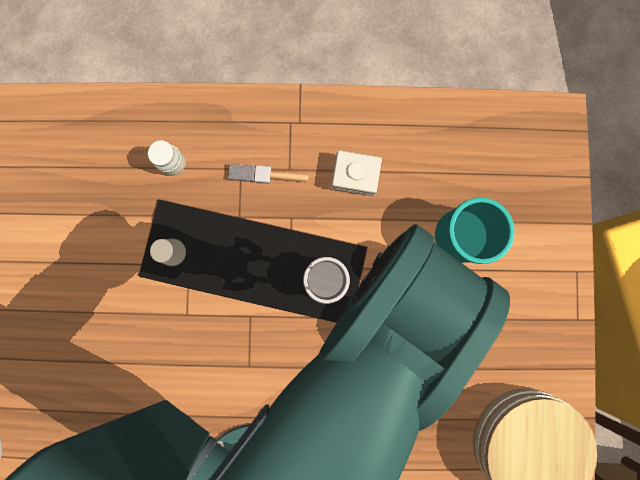

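The fingers hover behind the pot (scene tips near (290,140)) and nothing has been touched. Lowering to rim height, still clear of everything.

{"api": "play_rows", "payload": {
  "series": [
    {"dz": -2},
    {"dz": -4},
    {"dz": -6},
    {"dz": -8},
    {"dz": -10},
    {"dz": -12},
    {"dz": -14},
    {"dz": -15.2},
    {"dz": -15.2}
  ]
}}

```text
$.series[0]: bad value
```

Run:
```python
from h import *
np.set_printoptions(precision=4,suppress=True)
im=robot.camera("scene"); cv2.imwrite("pics/c2.png",cv2.resize(im[90:290,210:410,::-1],None,fx=3,fy=3))
o=robot.get_obs(); print({k:o[k] for k in("t","eef_pos","contact_force","finger_gap")})
```

```text
{'t': 1.75, 'eef_pos': array([ 0.4789, -0.2432,  0.2632]), 'contact_force': array([-0.3211,  0.1475, -0.3636]), 'finger_gap': 0.040057211402637516}
```

View pics/c2.png

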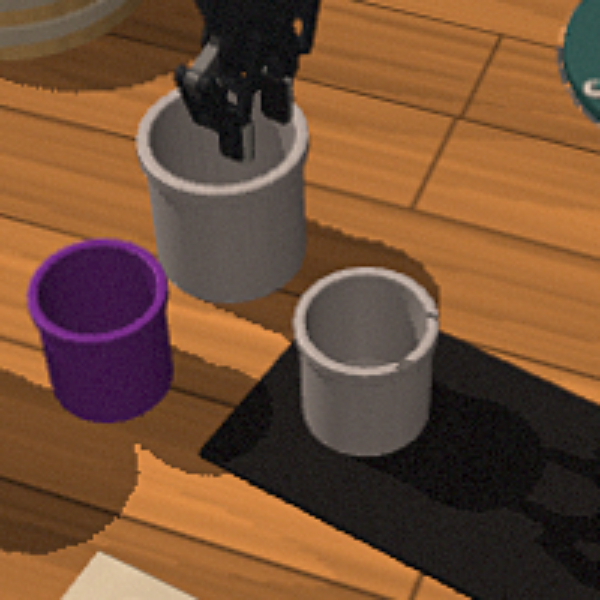

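All fields have to be given in each row.

{"api": "play_rows", "payload": {
  "series": [
    {"dx": 0, "dy": 0, "dz": -2, "roll": 0},
    {"dx": 0, "dy": 0, "dz": -4, "roll": 0},
    {"dx": 0, "dy": 0, "dz": -6, "roll": 0},
    {"dx": 0, "dy": 0, "dz": -8, "roll": 0},
    {"dx": 0, "dy": 0, "dz": -10, "roll": 0},
    {"dx": 0, "dy": 0, "dz": -12, "roll": 0},
    {"dx": 0, "dy": 0, "dz": -14, "roll": 0},
    {"dx": 0, "dy": 0, "dz": -15.2, "roll": 0},
    {"dx": 0, "dy": 0, "dz": -15.2, "roll": 0}
  ]
}}

```text
t: 2.65
eef_pos: [0.4777, -0.2433, 0.1101]
orientation: [[0.204, 0.979, -0.002], [0.979, -0.204, 0.001], [0.001, -0.002, -1.0]]
contact_force: [-0.4, -0.4, -0.5]
finger_gap: 0.0398
```

Run:
```python
from h import *
np.set_printoptions(precision=4,suppress=True)
im=robot.camera("scene"); cv2.imwrite("pics/c3.png",cv2.resize(im[90:290,210:410,::-1],None,fx=3,fy=3))
o=robot.get_obs(); print({k:o[k] for k in("t","eef_pos","contact_force","finger_gap")})
```

```text
{'t': 2.7, 'eef_pos': array([ 0.4782, -0.2435,  0.1111]), 'contact_force': array([-0.3845, -0.361 ,  0.2702]), 'finger_gap': 0.04022163390923006}
```

View pics/c3.png

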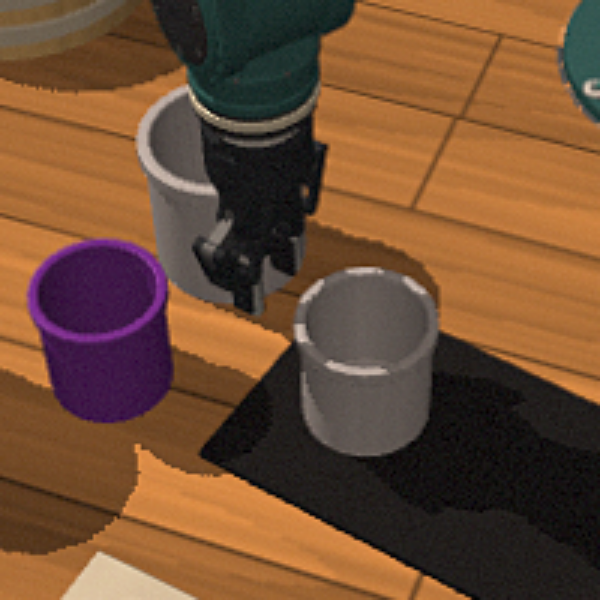

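Fingers are down beside the pot with clearance all round. Now approach slowly, watching the force.

{"api": "play_rows", "payload": {
  "series": [
    {"dx": 0.1, "dy": 0.5, "dz": 0, "roll": 0},
    {"dx": 0.2, "dy": 1.0, "dz": 0, "roll": 0},
    {"dx": 0.3, "dy": 1.5, "dz": 0, "roll": 0},
    {"dx": 0.38, "dy": 1.8, "dz": 0, "roll": 0},
    {"dx": 0.42, "dy": 2.0, "dz": 0, "roll": 0},
    {"dx": 0.46, "dy": 2.2, "dz": 0, "roll": 0},
    {"dx": 0.5, "dy": 2.4, "dz": 0, "roll": 0},
    {"dx": 0.54, "dy": 2.6, "dz": 0, "roll": 0},
    {"dx": 0.58, "dy": 2.8, "dz": 0, "roll": 0},
    {"dx": 0.62, "dy": 3.0, "dz": 0, "roll": 0},
    {"dx": 0.62, "dy": 3.0, "dz": 0, "roll": 0}
  ]
}}

```text
t: 3.8
eef_pos: [0.4853, -0.213, 0.1113]
orientation: [[0.202, 0.979, -0.0], [0.979, -0.202, -0.0], [-0.0, -0.0, -1.0]]
contact_force: [-2.3, -3.2, 1.5]
finger_gap: 0.0402
```

```bash
cat > look.py <<'E'
import sys
from h import *
np.set_printoptions(precision=4,suppress=True)
im=robot.camera("scene"); cv2.imwrite(sys.argv[1],cv2.resize(im[110:310,260:520,::-1],None,fx=3,fy=3))
o=robot.get_obs(); print({k:o[k] for k in("t","eef_pos","contact_force","finger_gap")})
E
python3 look.py pics/c4.png
```

```text
{'t': 3.85, 'eef_pos': array([ 0.4852, -0.2131,  0.1113]), 'contact_force': array([-1.429 , -2.6618,  1.0849]), 'finger_gap': 0.04012657415020063}
```

View pics/c4.png

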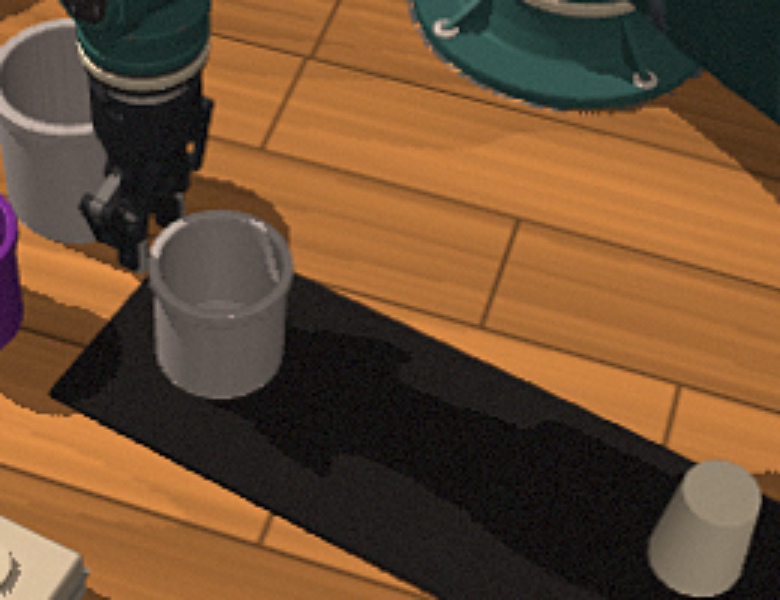

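Contact at about 3 N against the rim, and the pot hasn't slid. Keep pushing slowly.

{"api": "play_rows", "payload": {
  "series": [
    {"dx": 0.04, "dy": 0.2, "dz": 0, "roll": 0},
    {"dx": 0.08, "dy": 0.4, "dz": 0, "roll": 0},
    {"dx": 0.12, "dy": 0.6, "dz": 0, "roll": 0},
    {"dx": 0.16, "dy": 0.8, "dz": 0, "roll": 0},
    {"dx": 0.2, "dy": 1.0, "dz": 0, "roll": 0},
    {"dx": 0.24, "dy": 1.2, "dz": 0, "roll": 0},
    {"dx": 0.28, "dy": 1.4, "dz": 0, "roll": 0},
    {"dx": 0.32, "dy": 1.6, "dz": 0, "roll": 0},
    {"dx": 0.36, "dy": 1.8, "dz": 0, "roll": 0},
    {"dx": 0.4, "dy": 2.0, "dz": 0, "roll": 0}
  ]
}}

```text
t: 4.85
eef_pos: [0.4896, -0.1934, 0.1115]
orientation: [[0.203, 0.979, 0.001], [0.979, -0.203, -0.001], [-0.001, 0.001, -1.0]]
contact_force: [-0.9, -5.2, 1.8]
finger_gap: 0.0403
```

```bash
python3 look.py pics/c5.png
```

```text
{'t': 4.9, 'eef_pos': array([ 0.4896, -0.1931,  0.1115]), 'contact_force': array([-1.4485, -4.2496,  1.9565]), 'finger_gap': 0.04009009233402027}
```

View pics/c5.png

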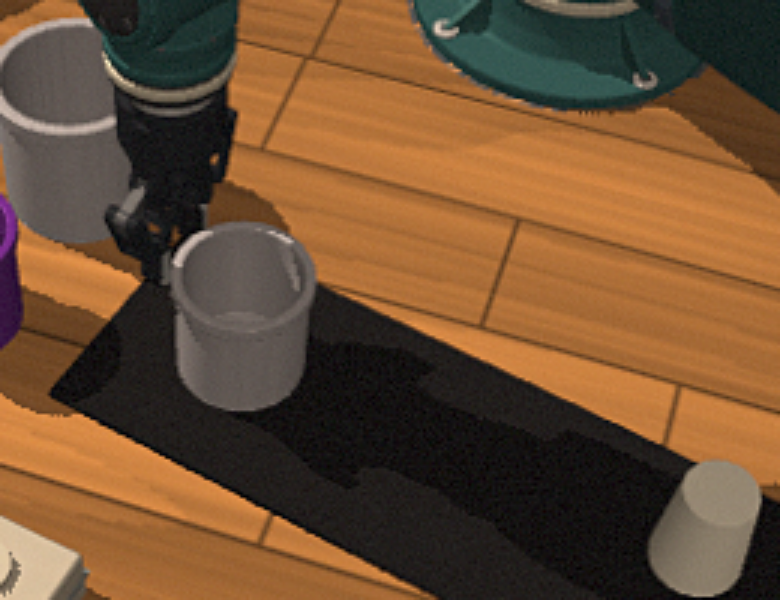

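It slid about 20 mm instead of tipping. The fingers held the rising rim down: Fz +1.8 N is pad friction acting against the tip. Instead I'll follow the rim's arc about the foot, rising as I push, so friction helps.

{"api": "play_rows", "payload": {
  "series": [
    {"dx": 0, "dy": 0, "dz": 0.3, "roll": 0},
    {"dx": 0.04, "dy": 0.2, "dz": 0.6, "roll": 0},
    {"dx": 0.08, "dy": 0.4, "dz": 0.9, "roll": 0},
    {"dx": 0.16, "dy": 0.8, "dz": 1.3, "roll": 0},
    {"dx": 0.26, "dy": 1.25, "dz": 1.7, "roll": 0},
    {"dx": 0.36, "dy": 1.7, "dz": 2.0, "roll": 0},
    {"dx": 0.46, "dy": 2.2, "dz": 2.35, "roll": 0},
    {"dx": 0.56, "dy": 2.7, "dz": 2.65, "roll": 0}
  ]
}}

```text
t: 5.7
eef_pos: [0.4952, -0.1658, 0.1383]
orientation: [[0.202, 0.979, 0.001], [0.979, -0.202, -0.001], [-0.0, 0.001, -1.0]]
contact_force: [-0.3, -3.0, 3.1]
finger_gap: 0.04
```

```bash
python3 look.py pics/c6.png
```

```text
{'t': 5.75, 'eef_pos': array([ 0.4954, -0.1652,  0.1387]), 'contact_force': array([-0.4884, -2.6121,  3.1635]), 'finger_gap': 0.04006115971969131}
```

View pics/c6.png

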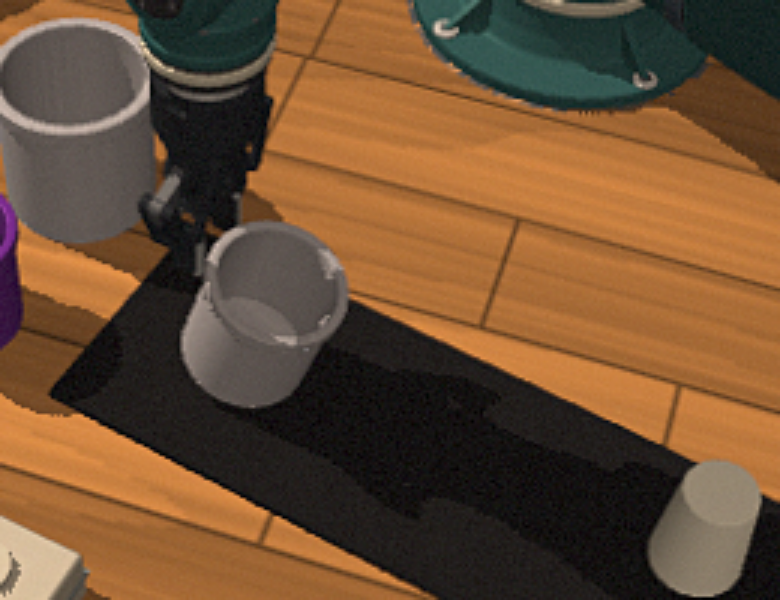

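The pot is tipping over its foot (about 16°). Continue along the arc.

{"api": "play_rows", "payload": {
  "series": [
    {"dx": 0.1, "dy": 0.5, "dz": 0.35, "roll": 0},
    {"dx": 0.2, "dy": 1.0, "dz": 0.65, "roll": 0},
    {"dx": 0.3, "dy": 1.5, "dz": 0.9, "roll": 0},
    {"dx": 0.4, "dy": 2.0, "dz": 1.15, "roll": 0},
    {"dx": 0.5, "dy": 2.5, "dz": 1.35, "roll": 0},
    {"dx": 0.62, "dy": 3.0, "dz": 1.5, "roll": 0},
    {"dx": 0.72, "dy": 3.5, "dz": 1.65, "roll": 0},
    {"dx": 0.8, "dy": 3.9, "dz": 1.75, "roll": 0}
  ]
}}

```text
t: 6.55
eef_pos: [0.503, -0.1265, 0.1554]
orientation: [[0.202, 0.979, -0.0], [0.979, -0.202, 0.0], [0.0, -0.0, -1.0]]
contact_force: [-0.8, -0.5, -0.6]
finger_gap: 0.0403
```

```bash
python3 look.py pics/c7.png
```

```text
{'t': 6.6, 'eef_pos': array([ 0.5031, -0.1262,  0.1555]), 'contact_force': array([0.187 , 0.0578, 0.9124]), 'finger_gap': 0.04020858209407283}
```

View pics/c7.png

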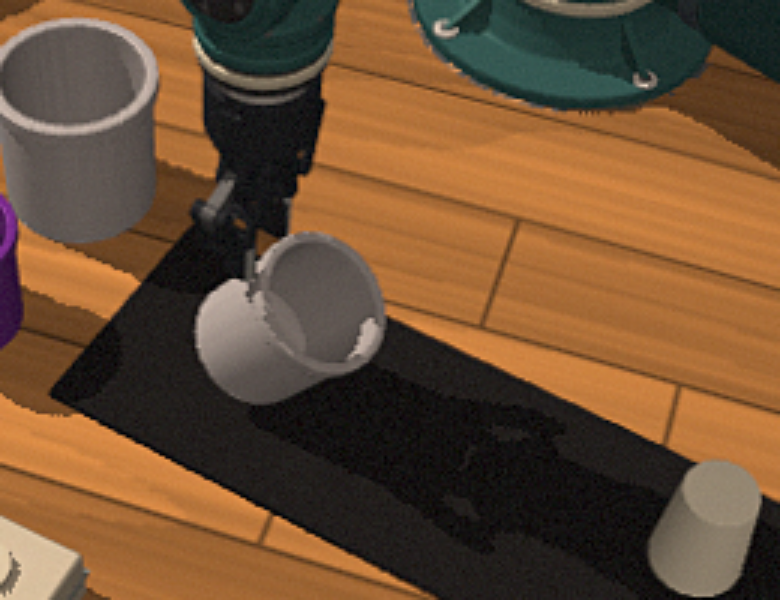

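About 40–45° and near balance (force close to zero). Ease it over.

{"api": "play_rows", "payload": {
  "series": [
    {"dx": 0.04, "dy": 0.2, "dz": 0.05, "roll": 0},
    {"dx": 0.08, "dy": 0.4, "dz": 0.1, "roll": 0},
    {"dx": 0.12, "dy": 0.6, "dz": 0.1, "roll": 0},
    {"dx": 0.16, "dy": 0.8, "dz": 0.1, "roll": 0},
    {"dx": 0.2, "dy": 1.0, "dz": 0.1, "roll": 0}
  ]
}}

```text
t: 7.1
eef_pos: [0.5052, -0.117, 0.1565]
orientation: [[0.202, 0.979, 0.001], [0.979, -0.202, -0.0], [-0.0, 0.001, -1.0]]
contact_force: [0.7, -1.9, 5.3]
finger_gap: 0.0399
```

```bash
python3 look.py pics/c8.png
```

```text
{'t': 7.15, 'eef_pos': array([ 0.5052, -0.1168,  0.1565]), 'contact_force': array([ 0.1796, -1.4721,  4.6278]), 'finger_gap': 0.04038497578829886}
```

View pics/c8.png

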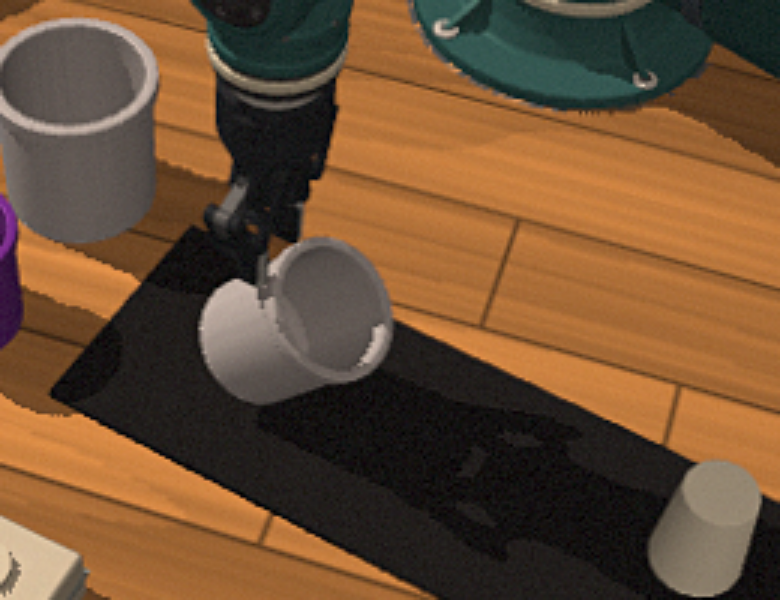

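The tips are pressing down on the wall a bit, so raise slightly while going on.

{"api": "play_rows", "payload": {
  "series": [
    {"dx": 0, "dy": 0, "dz": 0.25, "roll": 0},
    {"dx": 0.04, "dy": 0.2, "dz": 0.5, "roll": 0},
    {"dx": 0.08, "dy": 0.4, "dz": 0.6, "roll": 0},
    {"dx": 0.12, "dy": 0.6, "dz": 0.7, "roll": 0},
    {"dx": 0.16, "dy": 0.8, "dz": 0.8, "roll": 0}
  ]
}}

```text
t: 7.65
eef_pos: [0.5065, -0.1088, 0.1643]
orientation: [[0.202, 0.979, -0.0], [0.979, -0.202, 0.0], [0.0, -0.0, -1.0]]
contact_force: [0.4, -0.7, -0.3]
finger_gap: 0.0401
```

```bash
python3 look.py pics/c9.png
```

```text
{'t': 7.7, 'eef_pos': array([ 0.5065, -0.1086,  0.1644]), 'contact_force': array([-0.0882,  0.0034,  0.5281]), 'finger_gap': 0.0401952923470854}
```

View pics/c9.png

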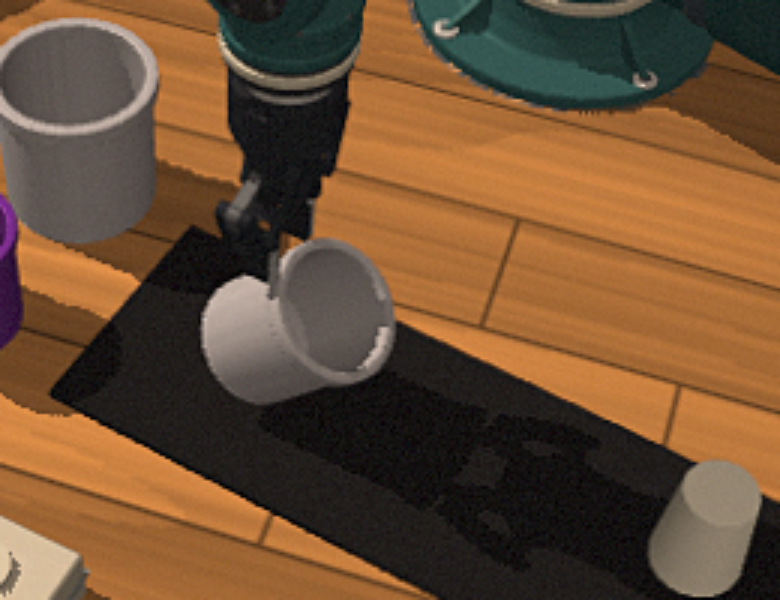

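{"api": "play_rows", "payload": {
  "series": [
    {"dx": 0.06, "dy": 0.3, "dz": 0.05, "roll": 0},
    {"dx": 0.12, "dy": 0.6, "dz": 0.1, "roll": 0},
    {"dx": 0.18, "dy": 0.9, "dz": 0.1, "roll": 0},
    {"dx": 0.24, "dy": 1.2, "dz": 0.1, "roll": 0},
    {"dx": 0.24, "dy": 1.2, "dz": 0.1, "roll": 0}
  ]
}}

```text
t: 8.2
eef_pos: [0.5089, -0.0966, 0.1652]
orientation: [[0.202, 0.979, -0.0], [0.979, -0.202, 0.0], [0.0, -0.0, -1.0]]
contact_force: [-0.8, -0.3, -0.7]
finger_gap: 0.04
```

```bash
python3 look.py pics/c10.png
```

```text
{'t': 8.25, 'eef_pos': array([ 0.5089, -0.0968,  0.1653]), 'contact_force': array([ 0.4392, -0.4935,  0.5243]), 'finger_gap': 0.04034677112290815}
```

View pics/c10.png

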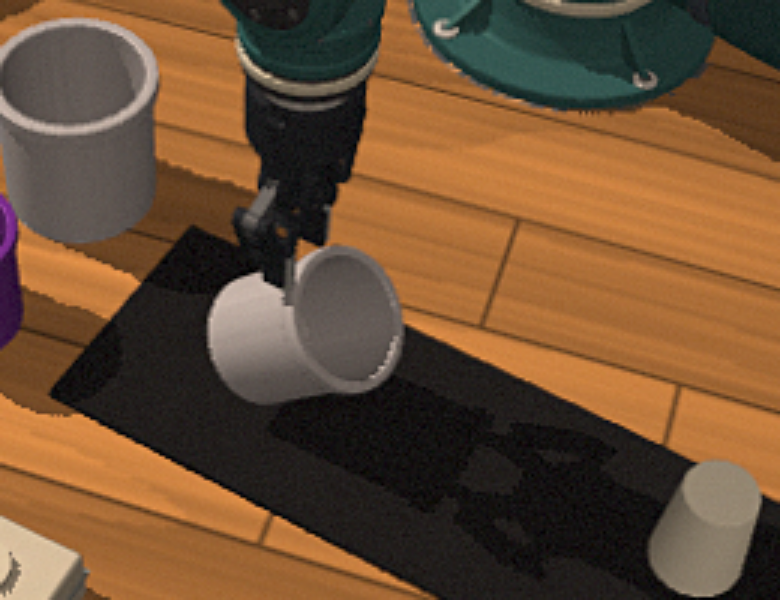

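{"api": "play_rows", "payload": {
  "series": [
    {"dx": 0, "dy": 0, "dz": 0, "roll": 0},
    {"dx": 0, "dy": 0, "dz": 0, "roll": 0},
    {"dx": 0, "dy": 0, "dz": 0, "roll": 0}
  ]
}}

```text
t: 8.55
eef_pos: [0.5089, -0.0971, 0.1653]
orientation: [[0.202, 0.979, -0.0], [0.979, -0.202, 0.0], [0.0, -0.0, -1.0]]
contact_force: [-0.1, -1.1, 0.0]
finger_gap: 0.0404
```

```bash
python3 look.py pics/c11.png
```

```text
{'t': 8.6, 'eef_pos': array([ 0.5089, -0.0971,  0.1653]), 'contact_force': array([ 1.0175, -0.1687,  0.7791]), 'finger_gap': 0.040376538461845926}
```

View pics/c11.png

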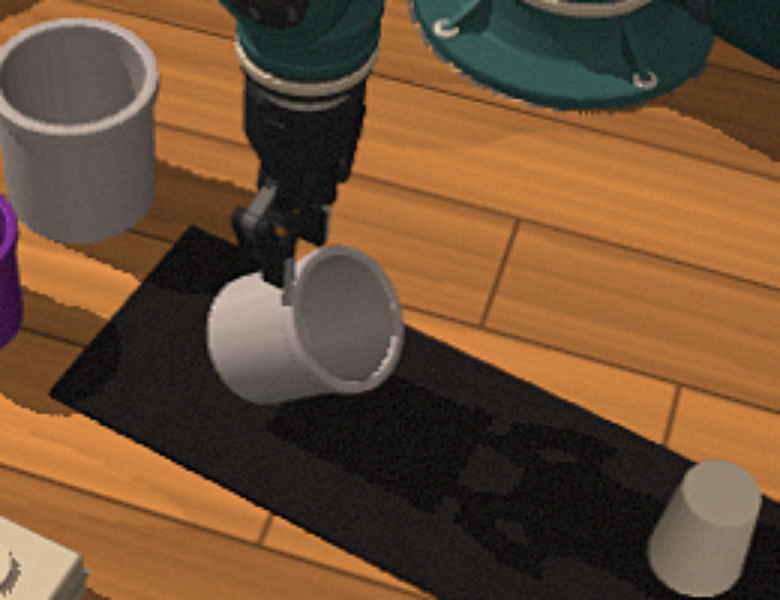

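Still balanced, steady. A little more.

{"api": "play_rows", "payload": {
  "series": [
    {"dx": 0.06, "dy": 0.3, "dz": 0, "roll": 0},
    {"dx": 0.12, "dy": 0.6, "dz": 0, "roll": 0},
    {"dx": 0.18, "dy": 0.9, "dz": 0, "roll": 0},
    {"dx": 0.24, "dy": 1.2, "dz": 0, "roll": 0},
    {"dx": 0.24, "dy": 1.2, "dz": 0, "roll": 0}
  ]
}}

```text
t: 9.1
eef_pos: [0.5113, -0.0846, 0.1653]
orientation: [[0.202, 0.979, -0.0], [0.979, -0.202, 0.0], [0.0, -0.0, -1.0]]
contact_force: [-0.9, 0.1, -0.4]
finger_gap: 0.0401
```

```bash
python3 look.py pics/c12.png
```

```text
{'t': 9.15, 'eef_pos': array([ 0.5113, -0.0847,  0.1653]), 'contact_force': array([-0.3238, -0.1935,  0.2881]), 'finger_gap': 0.040079750665703434}
```

View pics/c12.png

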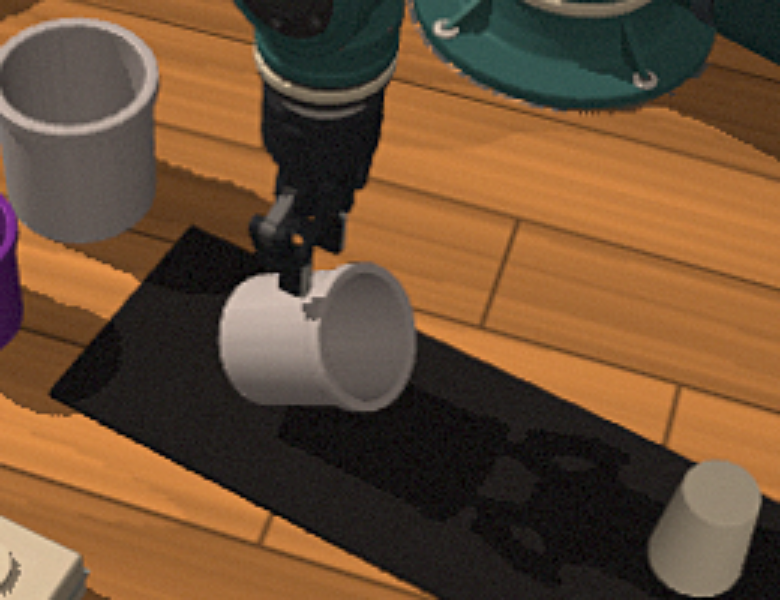

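It has gone over with almost no force on the tool. Lift clear, back off, and measure how it lies.

{"api": "play_rows", "payload": {
  "series": [
    {"dx": 0, "dy": 0, "dz": 1, "roll": 0},
    {"dx": 0, "dy": 0, "dz": 3, "roll": 0},
    {"dx": -0.4, "dy": -2, "dz": 4.5, "roll": 0},
    {"dx": -1, "dy": -5, "dz": 5, "roll": 0},
    {"dx": -1.8, "dy": -9, "dz": 5, "roll": 0},
    {"dx": -2.6, "dy": -13, "dz": 5, "roll": 0},
    {"dx": -3, "dy": -15, "dz": 5, "roll": 0},
    {"dx": -3, "dy": -15, "dz": 5, "roll": 0}
  ]
}}

```text
t: 9.95
eef_pos: [0.4808, -0.2375, 0.2158]
orientation: [[0.205, 0.979, 0.0], [0.979, -0.205, -0.001], [-0.001, 0.0, -1.0]]
contact_force: [0.0, 0.6, 0.2]
finger_gap: 0.0402
```

```bash
python3 look.py pics/c13.png
python3 - <<'E'
from h import *
im=robot.camera("top"); cv2.imwrite("pics/t13.png",cv2.resize(im[180:340,120:400,::-1],None,fx=2.85,fy=2.85))
E
```

```text
{'t': 10.0, 'eef_pos': array([ 0.481 , -0.2361,  0.2157]), 'contact_force': array([0.4608, 0.8605, 0.7971]), 'finger_gap': 0.04012841144783749}
```

View pics/c13.png

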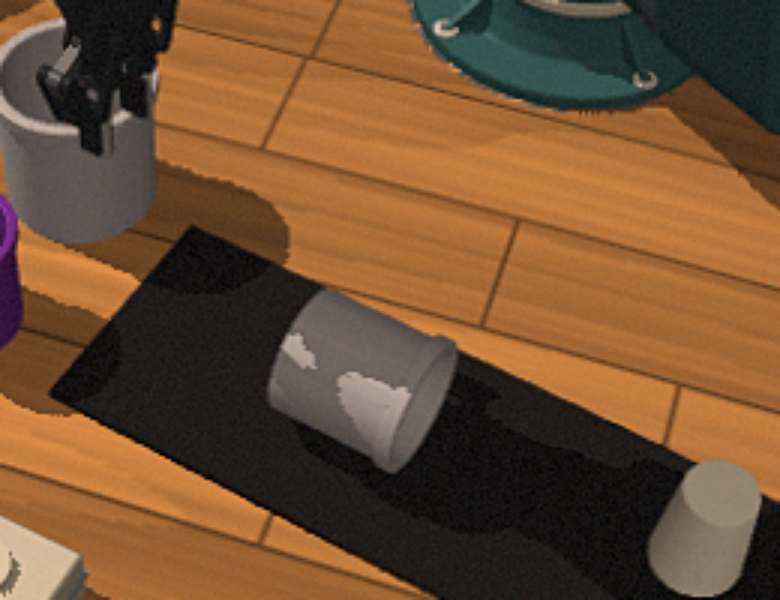

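View pics/t13.png

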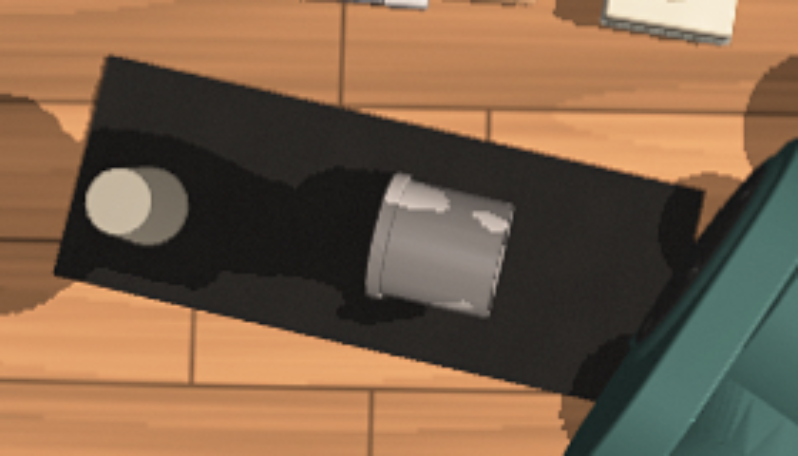

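Run:
```python
from h import *
np.set_printoptions(precision=4,suppress=True)
q=np.array([(401,174),(368,297),(513,205),(488,317)])/2.85+[120,180]
P=plane("top",q,.058)[:,:2]; print(P)
v=np.array([.2037,.979]);u=np.array([.979,-.2037]);m=np.array([.536,.0205])
print("v,u",np.c_[(P-m)@v,(P-m)@u])
ax=P[:2].mean(0)-P[2:].mean(0); print("axis",ax,np.linalg.norm(ax),np.degrees(np.arctan2(ax[1],ax[0])),"centre",P.mean(0))
# scene check: predicted silhouette
c0=P[2:].mean(0); a=ax/np.linalg.norm(ax); b=np.array([a[1],-a[0]])
im=robot.camera("scene");im2=im[:,:,::-1].copy()
t=np.linspace(0,6.3,60)
for s,r in((0,.048),(.1,.052)):
    X=np.c_[c0[0]+a[0]*s+b[0]*r*np.cos(t),c0[1]+a[1]*s+b[1]*r*np.cos(t),.058+r*np.sin(t)]
    cv2.polylines(im2,[proj("scene",X).astype(int)],True,(0,255,0),1)
cv2.imwrite("pics/s14.png",cv2.resize(im2[150:310,320:500],None,fx=4,fy=4))
```

```text
[[ 0.5841 -0.0047]
 [ 0.4818  0.0199]
 [ 0.5599 -0.0984]
 [ 0.4672 -0.0796]]
v,u [[-0.0149  0.0522]
 [-0.0117 -0.0529]
 [-0.1115  0.0476]
 [-0.112  -0.047 ]]
axis [0.0194 0.0965] 0.09846856822669245 78.64413963495598 centre [ 0.5232 -0.0407]
```

View pics/s14.png

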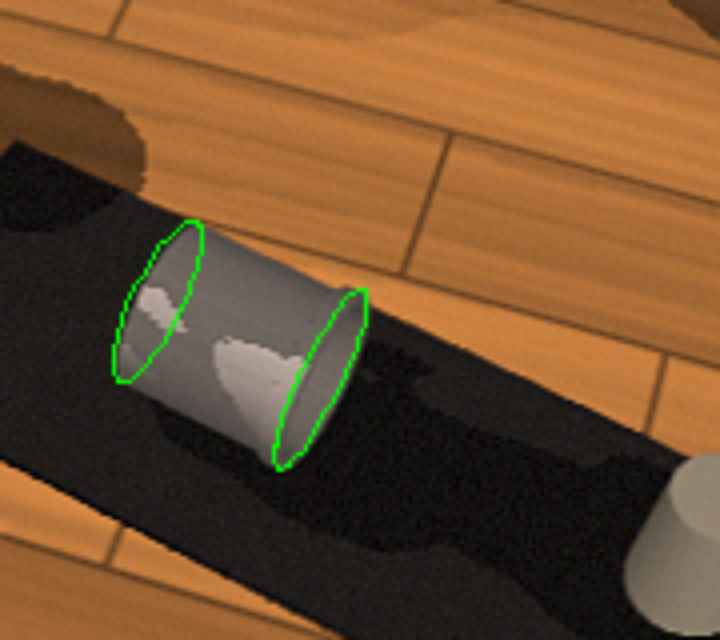

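The pot lies on the mat, mouth towards the cup. Its axis is within about 0.5° of the mat's y, and it spans v -112 to -13 mm with u ≈ 0; the outline fits in the scene view too. Now the second tip: come down behind the bottom face.

{"api": "play_rows", "payload": {
  "series": [
    {"dx": 0.5, "dy": 2.3, "dz": 0, "roll": 0},
    {"dx": 1.1, "dy": 5, "dz": -1, "roll": 0},
    {"dx": 1.6, "dy": 7.5, "dz": -3, "roll": 0},
    {"dx": 2, "dy": 9.5, "dz": -5.5, "roll": 0},
    {"dx": 2.3, "dy": 11, "dz": -8, "roll": 0},
    {"dx": 2.45, "dy": 11.7, "dz": -10, "roll": 0},
    {"dx": 2.45, "dy": 11.7, "dz": -10.8, "roll": 0},
    {"dx": 2.55, "dy": 12.2, "dz": -10.8, "roll": 0},
    {"dx": 2.65, "dy": 12.7, "dz": -10.8, "roll": 0},
    {"dx": 2.7, "dy": 13, "dz": -10.8, "roll": 0},
    {"dx": 2.7, "dy": 13, "dz": -10.8, "roll": 0}
  ]
}}

```text
t: 11.2
eef_pos: [0.5087, -0.1049, 0.108]
orientation: [[0.202, 0.979, 0.001], [0.979, -0.202, -0.0], [-0.0, 0.001, -1.0]]
contact_force: [-0.4, 0.0, 0.7]
finger_gap: 0.0403
```

```bash
python3 look.py pics/c15.png
```

```text
{'t': 11.25, 'eef_pos': array([ 0.5086, -0.1051,  0.1079]), 'contact_force': array([-0.1647, -0.1669, -0.0365]), 'finger_gap': 0.04009641906919288}
```

View pics/c15.png

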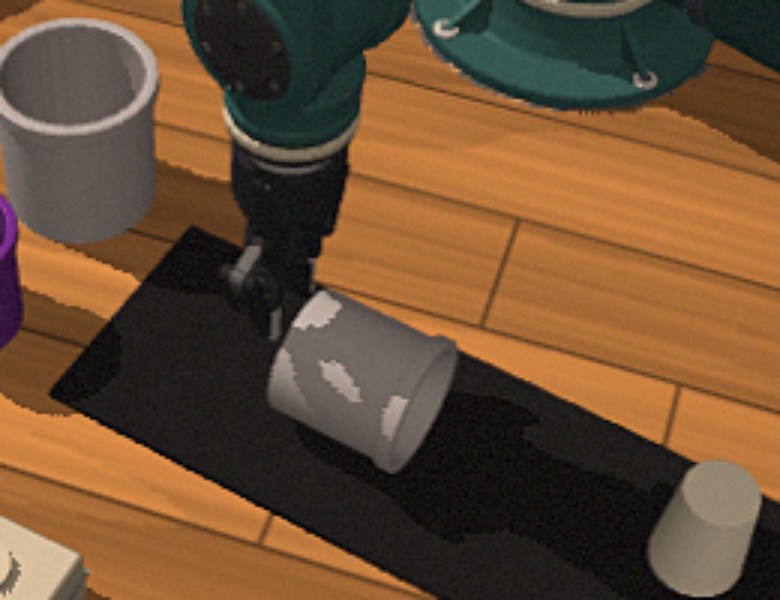

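{"api": "play_rows", "payload": {
  "series": [
    {"dx": 0.04, "dy": 0.2, "dz": 0.3, "roll": 0},
    {"dx": 0.08, "dy": 0.4, "dz": 0.3, "roll": 0},
    {"dx": 0.11, "dy": 0.55, "dz": 0.35, "roll": 0},
    {"dx": 0.15, "dy": 0.75, "dz": 0.6, "roll": 0},
    {"dx": 0.22, "dy": 1.05, "dz": 0.95, "roll": 0},
    {"dx": 0.27, "dy": 1.3, "dz": 1.2, "roll": 0},
    {"dx": 0.35, "dy": 1.7, "dz": 1.55, "roll": 0},
    {"dx": 0.44, "dy": 2.1, "dz": 1.9, "roll": 0},
    {"dx": 0.53, "dy": 2.55, "dz": 2.25, "roll": 0},
    {"dx": 0.62, "dy": 3.0, "dz": 2.6, "roll": 0}
  ]
}}

```text
t: 12.25
eef_pos: [0.5148, -0.0749, 0.1339]
orientation: [[0.202, 0.979, 0.001], [0.979, -0.202, -0.001], [-0.001, 0.001, -1.0]]
contact_force: [-1.3, -4.2, 3.3]
finger_gap: 0.0401
```

```bash
python3 look.py pics/c16.png
```

```text
{'t': 12.3, 'eef_pos': array([ 0.515 , -0.0744,  0.1343]), 'contact_force': array([-0.9113, -1.8682,  3.5997]), 'finger_gap': 0.03991732364360294}
```

View pics/c16.png

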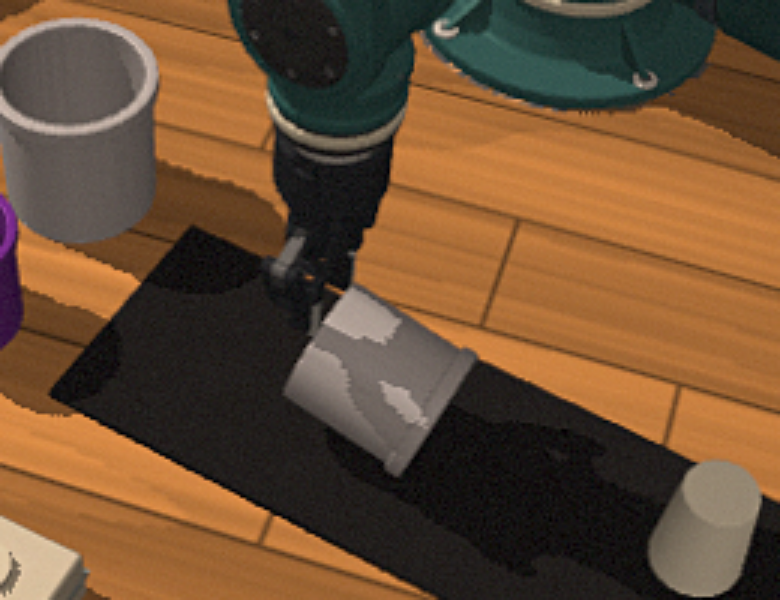

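Tipping over the rim (about 18°) without sliding. Continue along the arc.

{"api": "play_rows", "payload": {
  "series": [
    {"dx": 0.08, "dy": 0.4, "dz": 0.4, "roll": 0},
    {"dx": 0.18, "dy": 0.85, "dz": 0.7, "roll": 0},
    {"dx": 0.27, "dy": 1.3, "dz": 1.0, "roll": 0},
    {"dx": 0.37, "dy": 1.8, "dz": 1.25, "roll": 0},
    {"dx": 0.47, "dy": 2.25, "dz": 1.45, "roll": 0},
    {"dx": 0.57, "dy": 2.75, "dz": 1.65, "roll": 0},
    {"dx": 0.68, "dy": 3.25, "dz": 1.85, "roll": 0},
    {"dx": 0.76, "dy": 3.65, "dz": 1.95, "roll": 0}
  ]
}}

```text
t: 13.1
eef_pos: [0.5223, -0.0381, 0.1531]
orientation: [[0.202, 0.979, 0.0], [0.979, -0.202, -0.0], [-0.0, 0.0, -1.0]]
contact_force: [-0.9, -3.4, 5.2]
finger_gap: 0.0403
```

```bash
python3 look.py pics/c17.png
```

```text
{'t': 13.15, 'eef_pos': array([ 0.5224, -0.0377,  0.1532]), 'contact_force': array([ 0.3586, -0.8041,  2.1113]), 'finger_gap': 0.04005497649676311}
```

View pics/c17.png

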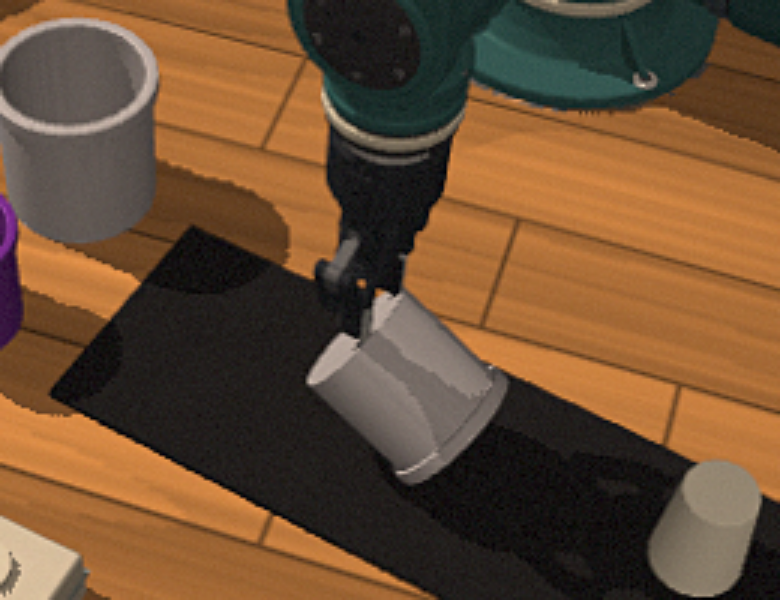

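{"api": "play_rows", "payload": {
  "series": [
    {"dx": 0, "dy": 0, "dz": 0.2, "roll": 0},
    {"dx": 0.06, "dy": 0.3, "dz": 0.4, "roll": 0},
    {"dx": 0.12, "dy": 0.6, "dz": 0.55, "roll": 0},
    {"dx": 0.18, "dy": 0.9, "dz": 0.65, "roll": 0},
    {"dx": 0.24, "dy": 1.2, "dz": 0.7, "roll": 0}
  ]
}}

```text
t: 13.65
eef_pos: [0.5246, -0.0263, 0.1599]
orientation: [[0.202, 0.979, 0.0], [0.979, -0.202, -0.0], [0.0, 0.0, -1.0]]
contact_force: [-0.6, -2.1, 2.3]
finger_gap: 0.04
```

```bash
python3 look.py pics/c18.png
```

```text
{'t': 13.7, 'eef_pos': array([ 0.5247, -0.0259,  0.1599]), 'contact_force': array([ 0.2628, -0.6255,  1.7696]), 'finger_gap': 0.040239379187115676}
```

View pics/c18.png

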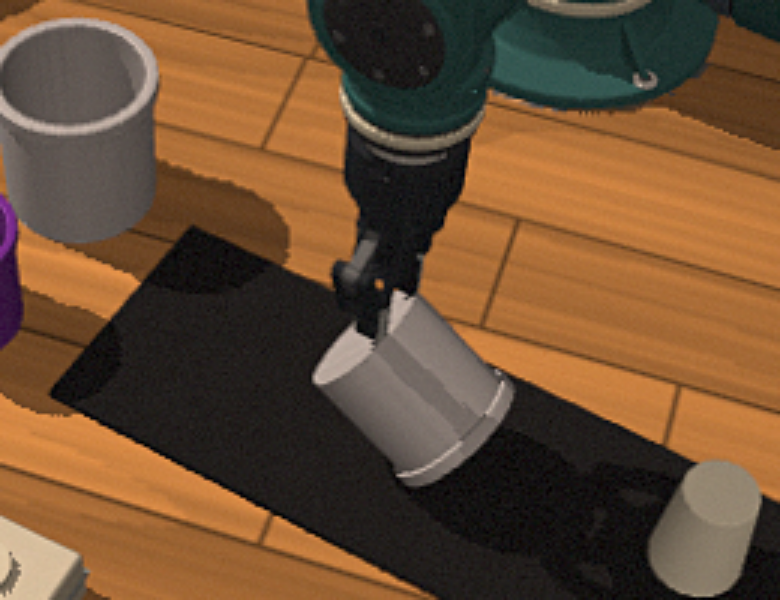

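{"api": "play_rows", "payload": {
  "series": [
    {"dx": 0.05, "dy": 0.25, "dz": 0.15, "roll": 0},
    {"dx": 0.1, "dy": 0.5, "dz": 0.25, "roll": 0},
    {"dx": 0.15, "dy": 0.75, "dz": 0.35, "roll": 0},
    {"dx": 0.2, "dy": 1.0, "dz": 0.4, "roll": 0},
    {"dx": 0.25, "dy": 1.25, "dz": 0.45, "roll": 0},
    {"dx": 0.25, "dy": 1.25, "dz": 0.45, "roll": 0}
  ]
}}

```text
t: 14.3
eef_pos: [0.5271, -0.0137, 0.1643]
orientation: [[0.202, 0.979, 0.0], [0.979, -0.202, 0.0], [0.0, 0.0, -1.0]]
contact_force: [0.1, 0.1, -0.1]
finger_gap: 0.0401
```

```bash
python3 look.py pics/c19.png
```

```text
{'t': 14.35, 'eef_pos': array([ 0.527 , -0.0138,  0.1643]), 'contact_force': array([ 0.0745, -0.3974,  0.3131]), 'finger_gap': 0.03989605262781188}
```

View pics/c19.png

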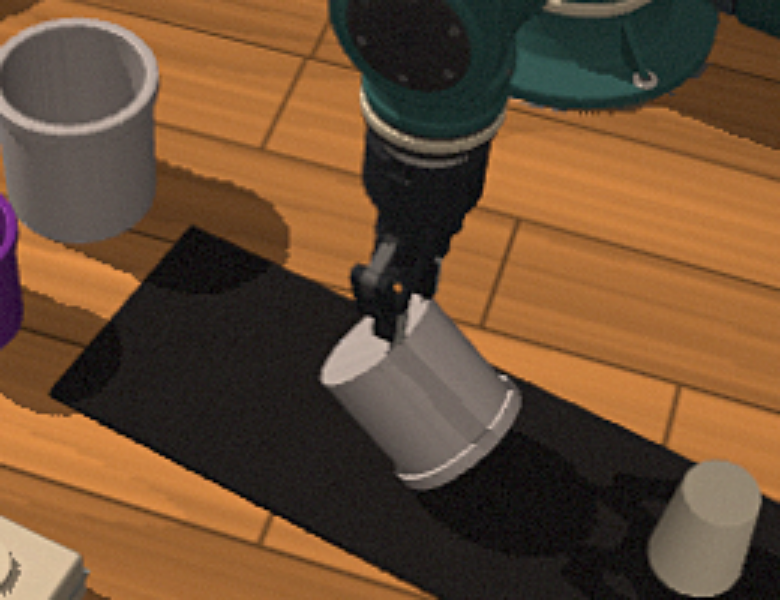

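Near balance; ease it on.

{"api": "play_rows", "payload": {
  "series": [
    {"dx": 0.05, "dy": 0.25, "dz": 0, "roll": 0},
    {"dx": 0.1, "dy": 0.5, "dz": 0, "roll": 0},
    {"dx": 0.15, "dy": 0.75, "dz": 0, "roll": 0},
    {"dx": 0.2, "dy": 1.0, "dz": 0, "roll": 0},
    {"dx": 0.2, "dy": 1.0, "dz": 0, "roll": 0},
    {"dx": 0.2, "dy": 1.0, "dz": 0, "roll": 0}
  ]
}}

```text
t: 14.95
eef_pos: [0.5289, -0.0039, 0.1642]
orientation: [[0.202, 0.979, -0.0], [0.979, -0.202, 0.0], [0.0, -0.0, -1.0]]
contact_force: [-0.3, -0.2, -0.4]
finger_gap: 0.0402
```

```bash
python3 look.py pics/c20.png
```

```text
{'t': 15.0, 'eef_pos': array([ 0.5289, -0.004 ,  0.1642]), 'contact_force': array([-1.1218, -0.6295, -0.1183]), 'finger_gap': 0.04013180293312391}
```

View pics/c20.png

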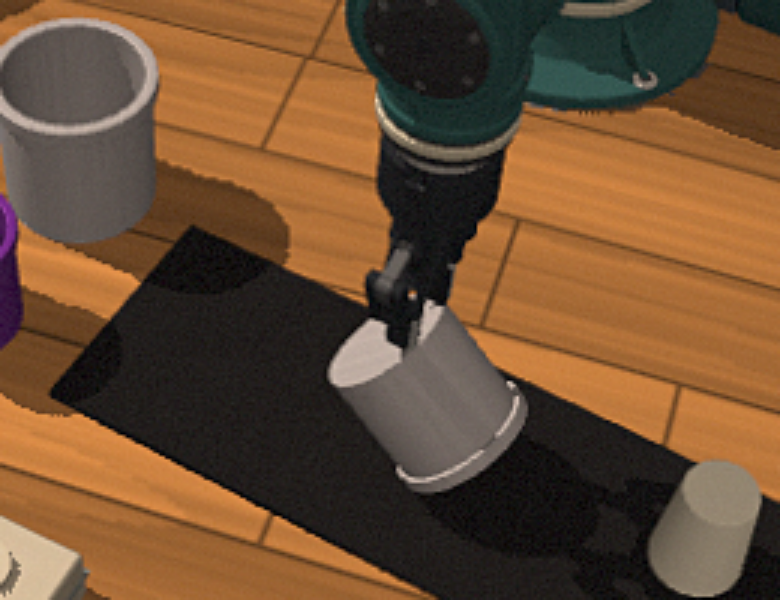

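{"api": "play_rows", "payload": {
  "series": [
    {"dx": 0.05, "dy": 0.25, "dz": 0, "roll": 0},
    {"dx": 0.1, "dy": 0.5, "dz": 0, "roll": 0},
    {"dx": 0.15, "dy": 0.75, "dz": 0, "roll": 0},
    {"dx": 0.2, "dy": 1.0, "dz": 0, "roll": 0},
    {"dx": 0.2, "dy": 1.0, "dz": 0, "roll": 0},
    {"dx": 0.2, "dy": 1.0, "dz": 0, "roll": 0}
  ]
}}

```text
t: 15.6
eef_pos: [0.531, 0.0061, 0.1643]
orientation: [[0.202, 0.979, -0.0], [0.979, -0.202, 0.0], [0.0, -0.0, -1.0]]
contact_force: [-0.2, -0.2, 0.2]
finger_gap: 0.0403
```

```bash
python3 look.py pics/c21.png
```

```text
{'t': 15.65, 'eef_pos': array([0.531 , 0.006 , 0.1643]), 'contact_force': array([-0.0924,  0.1687, -0.4992]), 'finger_gap': 0.04019416073128717}
```

View pics/c21.png

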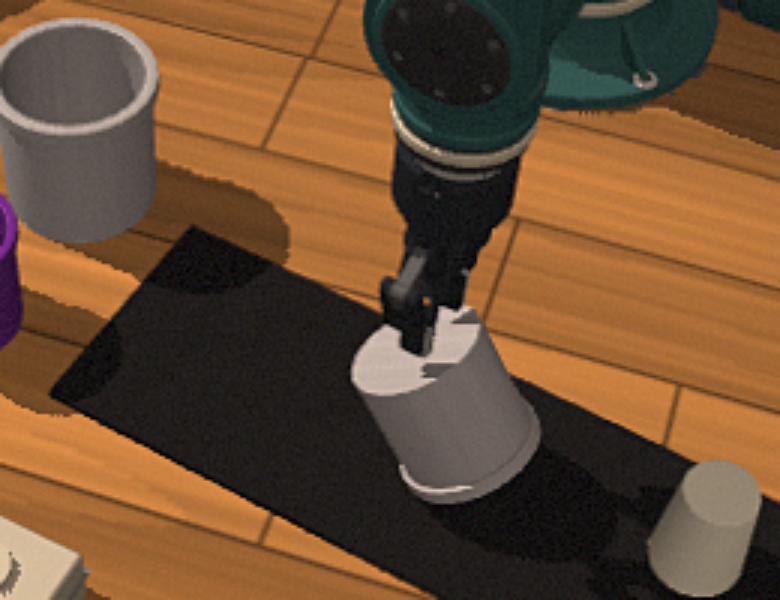

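It is falling over onto its mouth. Lift clear straight up, then back away.

{"api": "play_rows", "payload": {
  "series": [
    {"dx": 0, "dy": 0, "dz": 1.5, "roll": 0},
    {"dx": 0, "dy": 0, "dz": 4, "roll": 0},
    {"dx": -0.4, "dy": -2, "dz": 6, "roll": 0},
    {"dx": -1, "dy": -5, "dz": 7, "roll": 0},
    {"dx": -2, "dy": -9, "dz": 7, "roll": 0},
    {"dx": -3, "dy": -13, "dz": 7, "roll": 0},
    {"dx": -4, "dy": -17, "dz": 7, "roll": 0},
    {"dx": -5, "dy": -21, "dz": 7, "roll": 0},
    {"dx": -5, "dy": -21, "dz": 7, "roll": 0},
    {"dx": -5, "dy": -21, "dz": 7, "roll": 0}
  ]
}}

```text
t: 16.65
eef_pos: [0.4807, -0.2047, 0.2342]
orientation: [[0.204, 0.979, -0.0], [0.979, -0.204, 0.0], [0.0, -0.0, -1.0]]
contact_force: [0.1, -0.1, -0.2]
finger_gap: 0.0403
```

Run:
```python
from h import *
np.set_printoptions(precision=4,suppress=True)
for n in("scene","top"):
    cv2.imwrite(f"pics/{n}22.png",robot.camera(n)[:,:,::-1])
o=robot.get_obs(); print({k:o[k] for k in("t","eef_pos","contact_force")})
```

```text
{'t': 16.75, 'eef_pos': array([ 0.4811, -0.2034,  0.2343]), 'contact_force': array([-0.4309, -0.4309, -1.0858])}
```

View pics/scene22.png

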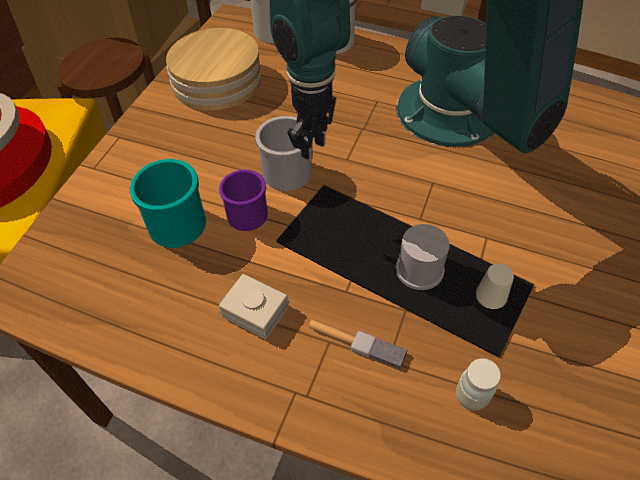

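View pics/top22.png

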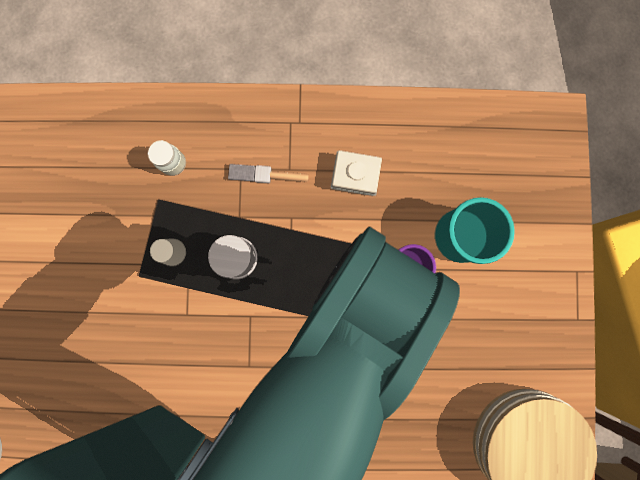

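The pot stands mouth-down on the mat (scene (422,257), top (232,257)), with the cup and the other bystanders in their old places. A last measurement of fit and of bystander motion.

Run:
```python
from h import *
np.set_printoptions(precision=4,suppress=True)
v=np.array([.2037,.979]);u=np.array([.979,-.2037]);m=np.array([.536,.0205])
c=plane("top",[(231.5,256.5)],.108)[0,:2]; print("centre",c,"v,u",(c-m)@v,(c-m)@u)
t=np.linspace(0,6.3,60)
out=[]
for n,(x,y) in(("scene",(370,210)),("top",(180,200))):
    im=cv2.resize(cv2.imread(f"pics/{n}22.png")[y:y+100,x:x+100],None,fx=4,fy=4)
    for r,z in((.048,.108),(.052,.008)):
        q=(proj(n,np.c_[c[0]+r*np.cos(t),c[1]+r*np.sin(t),0*t+z])-[x,y])*4+1.5; cv2.polylines(im,[q.astype(int)],True,(0,255,0),1)
    out.append(im)
cv2.imwrite("pics/f.png",np.hstack(out))
for nm,(x,y,w,h) in dict(jar=(455,355,50,60),mould=(215,270,80,70),brush=(300,315,115,55)).items():
    a=cv2.imread("pics/scene0.png",0)[y:y+h,x:x+w];b=cv2.imread("pics/scene22.png",0)[y:y+h,x:x+w]
    print(nm,cv2.phaseCorrelate(np.float32(a),np.float32(b)))
a=cv2.Canny(cv2.imread("pics/scene0.png",0)[258:312,470:516],60,150);b=cv2.Canny(cv2.imread("pics/scene22.png",0)[258:312,470:516],60,150)
print("cup",cv2.phaseCorrelate(np.float32(a),np.float32(b)))
```

```text
centre [0.5444 0.0543] v,u 0.03477857792261615 0.0013253392314500623
jar ((0.017030016202973286, -0.054781724161163226), 1.0064125378926596)
mould ((0.01177401783532872, 0.0013412824132643664), 0.999326322062148)
brush ((0.006262142148145244, -0.0339929810920232), 1.0185979413986206)
cup ((0.1853642790479917, 0.15729257541126174), 0.8830313323824494)
```

View pics/f.png

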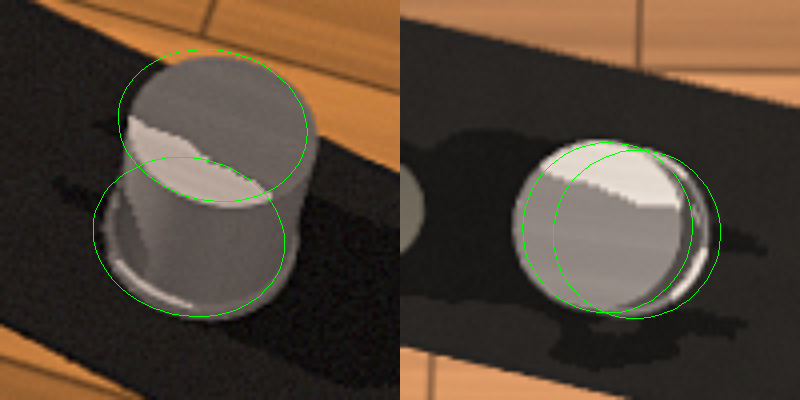

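The overlay sits about 3 px off for bottom and rim alike, which is my centre pixel guess, not a tilt. So the pot stands upright at about v = +40 mm, wholly on the mat and well clear of the cup. Handing in.

```bash
python3 -c "
from rig import robot
print(robot.job_done())"
```

```text
the job is handed in; nothing more can be done
None
```

The small grey steel pot now stands mouth-down and flat on the mat, and I handed the job in at about 17 s of the 54 s allowed. I tipped it onto its side over its foot, let it lie, then tipped it on over its rim with the fingertips.

- **Force:** every reading was under about 6 N, and there was almost none as the pot went over each time. I read it only at the end of each move, so short peaks in between were not seen.
- **Sliding:** my first level push slid the pot about 20 mm along the mat instead of tipping it, because the pads held the rim down. I then followed the rim's arc, which worked. The pot was never lifted.
- **Final position:** the pot is about 40 mm past the mat's centre towards the cup and on its midline. Its rim is about 70 mm from the cup and about 48 mm from the mat's long edges.
- **Bystanders:** the jar, mould and brush show no shift in the scene view (under 0.1 px). The cup shows about 0.2 px, within measuring noise.
- **Disagreement:** my last overlay of the pot's outline was about 3 px off. Its top and rim were off by the same amount, so this is an error in my centre pick and not a tilt.

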